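# Set up the packing camera mast and hold it at its second stop

## Task

Set up the packing camera: with its mast still fully down, slide the carriage along the rail all the way to the green end stop, then squeeze the red release button in the hand grip and pull the telescopic mast straight up past its first stop to its second, so that both sections are fully out. Finish while holding the grip there with the carriage still at the green stop, because the mast springs back down when it is let go. Leave the marker, tape roll, can, cutter and mug where they are.

Things in the scene. Friction and masses are not known exactly. Their poses are not given: they have to be found in the camera images.
- rail: aluminium rail fixed to the table, 70 mm wide (its x) and 300 mm long (its y), plate 10 mm thick. Origin: centre of its underside; z up. The carriage slides along its y axis. A green end stop (34 mm high) stands at the +y end, a black one at the -y end. Where it stands and its yaw (about +-0.5 rad) vary. 
- mast_grip: black hand grip on top of the mast: block 30 (x) by 44 (y) by 48 mm (z), axes parallel to the rail's. Origin: centre of its underside on the mast's axis, 112 mm above the table when down. Red release button on its +y face (towards the green stop), -y face plain. White camera on its +x face, out to x = 62 mm. Grip from above, fingers closing along y: 52 mm wide, 45 with the button in
- grip_point (a point): point to grip: middle of the hand grip at the height of the button's centre, 26 mm above the grip's underside, 22 mm below its top; 138 mm above the table when the mast is down. Below the grip, a steel catch reaches to 107 mm above the table at y = 20 to 36 mm on the button side
- carriage (a joint): travel of the carriage (and the whole mast on it) along the rail's +y, m: 0 at the black stop, 0.12 at the green stop, where it ends hard; starts between 0 and 0.045. Slides with about 2 N of friction and stays where it is left
- release_button (a joint): travel of the red button, m: 0 out, 0.007 fully in (1 mm proud of the face). About 1.5 N to start it, 4 N fully in; it springs out. Face 22 mm wide (x), 26 mm high (z), 8 mm proud when out. While it is out, a hook locks the mast down; squeezed in, the mast is free to rise
- top_section (a joint): how far the thin top tube with the grip is out of the middle tube, m: 0 in, 0.075 fully out. It comes first: about 5 N of pull; when fully out, the mast is at its first stop (grip 75 mm up)
- mid_section (a joint): how far the middle tube is out of the outer tube, m: 0 in, 0.075 fully out. It follows after the first stop, at about 9 to 10 N of pull; when it too is fully out, the mast is at its second, hard stop (grip 150 mm up). Springs draw both tubes back in when the grip is let go; it then comes to rest on the catch about 12 mm up
- marker: loose white and black marker pen, 135 mm long, lying near the rail on the robot's side; leave alone. Origin: centre of its underside
- blue_tape: loose blue tape roll, 69 mm across, 19 mm high, lying near the rail on the robot's side; leave alone. Origin: centre of its underside
- coffee_can: loose drinks can, 53 mm across, 134 mm high, standing at the right; leave alone. Origin: centre of its underside
- yellow_cutter: loose yellow box cutter, 165 mm long, 18 mm high, lying at the right; leave alone. Origin: centre of its underside
- mug: loose white mug, 89 mm high, standing at the left; leave alone. Origin: centre of its underside

How it is judged:
On the way, in this order (a step that is already met when the one before it is completed fails the run):
1. the carriage is at the green stop with the mast still down (value of joint carriage above 0.113 m and value of joint each of top_section, mid_section below 0.015 m), for 0.2 s.
2. the mast is pulled to its first stop (value of joint top_section above 0.068 m and value of joint carriage above 0.11 m), for 0.05 s.
At the end, for the whole second after the job is handed in: The carriage is within 8 mm of the green stop, both mast sections are within 6 mm of fully out (0.075 m each), and the fingers are still gripping the hand grip (more than 3 N) (value of joint carriage above 0.112 m and value of joint each of top_section, mid_section above 0.069 m and contact force between the fingers and mast_grip above 3 N); the arm keeps its last pose, push and grip.
It fails at once if the mast is raised more than 30 mm while the carriage is more than 20 mm short of the green stop (value of joint carriage below 0.1 m and value of joint any of top_section, mid_section above 0.03 m).
It fails at once if the marker, blue tape roll, can, cutter or mug is moved more than 30 mm (distance of any of marker, blue_tape, coffee_can, yellow_cutter, mug from where it was at the start of the episode above 0.03 m).
It also fails if it takes over 35 s, if anything falls off the work surface, if the arm or the gripper's body presses on something with over 40 N, if the wrist force passes 120 N, or if a joint passes its speed limit or range.

## Robot

A 6-joint arm with a two-finger parallel gripper is mounted at the origin on a cart in front of the work surface, level with it; the furniture and walls round the work are solid. World frame = base frame: x ahead of the robot, y to its left, z up, the work surface at z = 0. Lengths are in m, angles in rad, forces in N, time in s.
With the tool pointing down it reaches from about 0.35 to 0.775 m from the base axis. Payload 7.3 kg.
Tool frame: the origin (TCP) lies at the centre of the arm's flange, where the gripper is bolted on; the fingertips stand 178 mm ahead of it and the grasp point (between the pads) lies 159 mm ahead of it (tip_extent is the distance from the TCP to the fingertips, in m); z points along the fingers, y is the line along which they close (so a half turn about z gives the same grasp; the last joint's range is limited). The gripper opens to 92 mm and grips with 3 to 60 N. Pads are 19 mm wide; open, the fingers measure 130 mm over their backs; the gripper's body (75 mm by 190 mm) begins 47 mm behind the grasp point.
Start: joints at [-1.339, 0.342, 1.524, -0, 1.275, -0.146], TCP at [0.194, -0.488, 0.405] pointing down, gripper open.
Joint ranges: [-2.53, 2.53], [-0.77, 2.02], [0.04, 2.7], [-1, 4.14], [0.28, 2.66], [-3.11, 3.11]. Speed limits (rad/s): [2.57, 2.57, 3.14, 3.14, 3.14, 3.14].

## Interface

Orientations are given as [roll, pitch, yaw] about the fixed x, y, z axes, in that order (R = Rz(yaw) Ry(pitch) Rx(roll)).
In Python, from cell import * gives the robot as it stands.
- The arm moves only by the tool arm_command, never from a script. Its arguments are lists of equal length, an entry for each row: "xyz": the shift along the world's x, y, z in mm, a list of three; "spin": the turn about the world's z in degrees. In form: {"xyz": [[tx, ty, tz], ...], "spin": [spin, ...]}. A call has 1 to 20 rows; each row shifts and turns the commanded pose from where the row before left it; what a row does not reach is not made up. A row lasts 1/10 s, in which the tool goes at most 50 mm and 8.59 degrees, less where a joint would pass 70% of its speed; a pose out of reach is approached as far as the arm can. A call with a gripper value outside its range is refused whole. "jaw" is the opening, from -1 (shut) to 1 (fully open), set as the call begins (left out, the last holds). The fingers move at their own pace and stop on an object; "squeeze" is the grip in N (left out, the last holds). Time passes only in rows, so rows that do not move let the fingers close. It gives the time, the measured TCP pose, the force, the opening and the grip force at its end, in the units of the state.
- observe(): the state, without advancing time (a new reading comes with each control period).
- read_camera(name): name is "side" or "top"; returns a dict with "img" (480x640x3 uint8, red, green, blue), "depth" (480x640 float32, m along the optical axis (not along the pixel's ray), 0 where there is no reading), "fx", "fy", "cx", "cy" (pixels), "dist_coeffs" ([k1, k2, p1, p2, k3] as OpenCV has them; the pictures are not rectified), "world_from_camera" (4x4, takes a point from camera to world coordinates). Camera axes: x right, y up, looking along -z (the intrinsics and any distortion apply to the point x, -y, -z); pixel columns grow to the right and rows downward; lengths in m; the calibration is good to about 2 mm. A picture is of the moment at which its call begins.
- hand_in(): hands the job in; it is judged then, once.
The state is a dict: "time": time; "qpos": joint angles; "qvel": joint speeds; "joint_efforts": joint torques, N m; "tool_pos": TCP position; "tool_rot": TCP orientation; "contact_force": force on the tool from outside, world axes, zero at the start; "torque": the same for the moment, N m; "opening": finger opening in m; "grip_force": force on a finger pad.
Only numpy, scipy, OpenCV 4.12 (cv2) and the standard library are available. Lean on these libraries where they do the work, as an engineer would, in place of code of your own. Each camera call takes 0.05 s, during which the arm holds its last target. There are 200 camera calls.

## Working session

There is one attempt and no reset: what is moved stays moved. The work goes in short steps, Python scripts to look and compute and a tool call to move; the robot and the scene stay as the last step left them, time stands still between calls to the robot, and variables do not carry over. Pictures are saved under pics/ and viewed, at most 10 in all, crops included, and the job is handed in when it is done.

Besides the shell and the picture viewer there is one more tool, called after "Request:" as name(argument=value, ...) on one line, values as JSON. arm_command: Moves the arm, as the interface text tells. Its arguments: {"type":"object","properties":{"xyz":{"type":"array","items":{"type":"array","items":{"type":"number"}}},"spin":{"type":"array","items":{"type":"number"}},"jaw":{"type":"number"},"squeeze":{"type":"number"}},"required":["xyz","spin"]}

```bash
mkdir -p pics; ls
cat > h.py <<'E'
from cell import *
import numpy as np, cv2
def cloud(c):
    h,w=c['depth'].shape
    u,v=np.meshgrid(np.arange(w),np.arange(h))
    p=np.stack([u,v],-1).reshape(-1,1,2).astype(np.float64)
    K=np.array([[c['fx'],0,c['cx']],[0,c['fy'],c['cy']],[0,0,1.]])
    n=cv2.undistortPoints(p,K,np.array(c['dist_coeffs'],float)).reshape(h,w,2)
    d=c['depth']
    P=np.stack([n[...,0]*d,-n[...,1]*d,-d],-1)
    T=np.array(c['world_from_camera'])
    return P@T[:3,:3].T+T[:3,3]
E
python3 - <<'E'
from h import *
for n in("top","side"):
    c=read_camera(n); np.savez(n+"0.npz",**c)
    cv2.imwrite(f"pics/{n}0.png",c['img'][...,::-1]); print(n,np.round(c['world_from_camera'],3).tolist(),c['fx'],c['dist_coeffs'])
print(observe())
E
```

```text
pics
top [[-0.026, 0.994, -0.107, 0.382], [-1.0, -0.027, -0.003, -0.027], [-0.006, 0.107, 0.994, 1.556], [0.0, 0.0, 0.0, 1.0]] 570.6823674234403 [-0.13552241  0.          0.          0.          0.        ]
side [[-0.989, 0.099, -0.107, 0.366], [-0.145, -0.589, 0.795, 1.124], [0.015, 0.802, 0.597, 0.962], [0.0, 0.0, 0.0, 1.0]] 608.7459767541849 [0.01328717 0.         0.         0.         0.        ]
{'time': 0.1, 'qpos': array([-1.33901538e+00,  3.42656282e-01,  1.52490110e+00,  2.10432523e-05,
        1.27541549e+00, -1.46001248e-01]), 'qvel': array([-0.00105643, -0.00089578, -0.00324757, -0.00015956, -0.00175053,
       -0.00231265]), 'joint_efforts': array([ 1.76458303e-03, -4.32003450e+01, -2.44694209e+01,  7.17797340e-02,
        5.26439014e-02, -5.60283740e-05]), 'tool_pos': array([ 0.19364744, -0.48785718,  0.40411973]), 'tool_rot': array([-3.14023004e+00, -2.20708614e-04,  3.77775902e-01]), 'contact_force': array([ 0.10817649,  0.49988072, -0.15435165]), 'torque': array([0.0020324 , 0.00190691, 0.00780949]), 'grip_force': 0.0, 'opening': 0.09150045116421893}
```

View pics/top0.png

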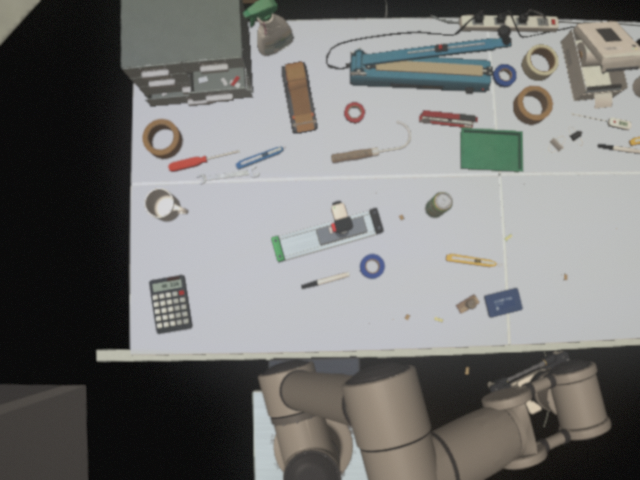

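View pics/side0.png

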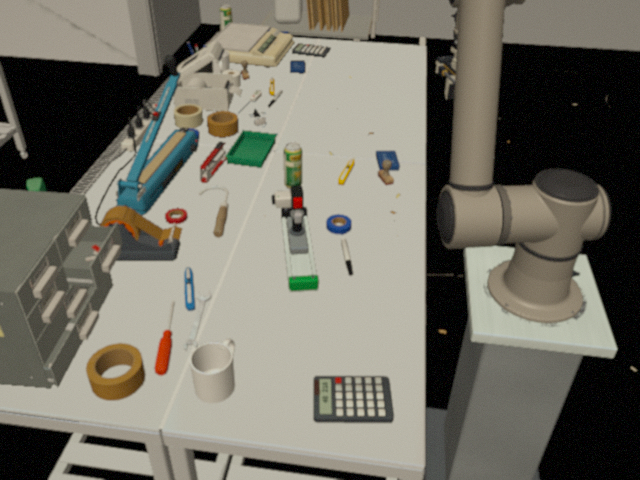

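The top view shows the green stop at about (278,247), the black stop at (376,220) and the grip at about (342,222), with the white camera towards +x and the red button to its left. The side view confirms this, with the grip near (296,200).

Run:
```python
from h import *
g=[]
for n in("top","side"):
    c=dict(np.load(n+"0.npz")); P=cloud(c); hsv=cv2.cvtColor(c['img'],cv2.COLOR_RGB2HSV).astype(int)
    H,S,V=hsv[...,0],hsv[...,1],hsv[...,2]
    near=(np.abs(P[...,0]-.56)<.15)&(P[...,1]>-.25)&(P[...,1]<.2)&(c['depth']>0)
    def rep(nm,m):
        p=P[m&near]; 
        if len(p)<4: print(n,nm,len(p));return
        r=cv2.minAreaRect((p[:,:2]*1000).astype(np.float32))
        print(n,nm,len(p),'med',np.round(np.median(p,0),4),'min',np.round(p.min(0),3),'max',np.round(p.max(0),3),'rect',np.round(r[0],1),np.round(r[1],1),round(r[2],1))
    rep('green top',(H>45)&(H<85)&(S>110)&(P[...,2]>.025))
    rep('red',((H<8)|(H>172))&(S>130)&(P[...,2]>.08))
    rep('black lowstop',(V<75)&(P[...,2]>.025)&(P[...,2]<.045))
    rep('high dark',(V<90)&(P[...,2]>.15)&(P[...,2]<.17)&(P[...,0]>.45))
    rep('high all',(P[...,2]>.145)&(P[...,2]<.18)&(P[...,1]>-.15))
    rep('railplate',(P[...,2]>.006)&(P[...,2]<.0145)&(P[...,1]>-.2)&(V>120))
for n,(r0,r1,c0,c1) in {"top":(190,275,260,400),"side":(180,300,260,330)}.items():
    c=np.load(n+"0.npz")['img'][r0:r1,c0:c1]
    cv2.imwrite(f"pics/{n}c.png",cv2.resize(c[...,::-1],None,fx=5,fy=5,interpolation=cv2.INTER_CUBIC))
```

```text
top green top 0
top red 13 med [ 0.5689 -0.0673  0.1485] min [ 0.562 -0.07   0.144] max [ 0.575 -0.065  0.155] rect [568.2 -67.2] [ 4.9 12.9] 88.6
top black lowstop 22 med [ 0.5961 -0.1894  0.0325] min [ 0.57  -0.197  0.027] max [ 0.612 -0.182  0.041] rect [ 591.2 -189.4] [42.6 11.2] 14.2
top high dark 159 med [ 0.5744 -0.0922  0.1584] min [ 0.559 -0.112  0.151] max [ 0.59  -0.072  0.167] rect [575.  -92.9] [25.5 38.5] 13.1
top high all 387 med [ 0.5843 -0.0869  0.1534] min [ 0.559 -0.115  0.145] max [ 0.637 -0.062  0.167] rect [598.  -83.4] [75.9 52.2] 13.2
top railplate 1288 med [ 0.5463 -0.0131  0.0099] min [ 0.41  -0.199  0.006] max [0.708 0.199 0.014] rect [560.3  -0.6] [397.9 296.5] 89.4
side green top 220 med [0.5333 0.0872 0.0337] min [ 0.5   -0.17   0.025] max [0.627 0.102 0.162] rect [562.7 -41.2] [ 65.2 281.7] 13.6
side red 121 med [ 0.5709 -0.0654  0.1433] min [ 0.56  -0.075  0.12 ] max [ 0.584 -0.057  0.159] rect [572.  -66.4] [17.7 24.3] 86.6
side black lowstop 100 med [ 0.6118 -0.1733  0.0351] min [ 0.563 -0.195  0.026] max [ 0.633 -0.073  0.044] rect [ 593.4 -134. ] [ 61.4 126.7] 9.3
side high dark 133 med [ 0.5772 -0.0848  0.1608] min [ 0.561 -0.115  0.15 ] max [ 0.593 -0.065  0.167] rect [577.5 -88.9] [26.1 50.2] 14.8
side high all 365 med [ 0.5861 -0.0774  0.1522] min [ 0.558 -0.115  0.145] max [ 0.635 -0.057  0.167] rect [597.6 -81.7] [75.  58.9] 9.3
side railplate 817 med [ 5.498e-01 -2.000e-04  1.000e-02] min [ 0.412 -0.2    0.006] max [0.709 0.196 0.014] rect [560.   -1.7] [395.7 297. ] 89.9
```

View pics/topc.png

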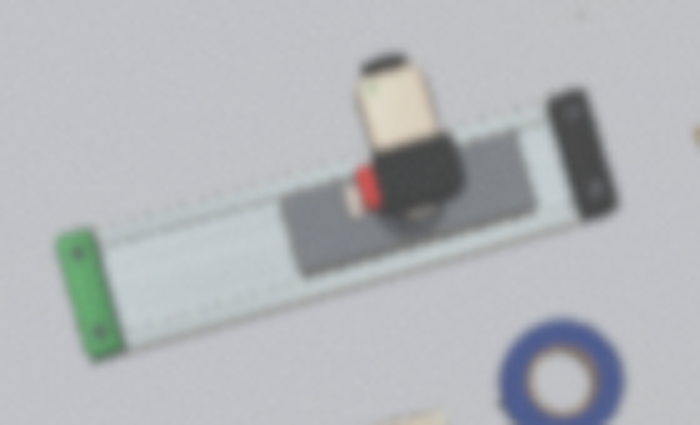

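View pics/sidec.png

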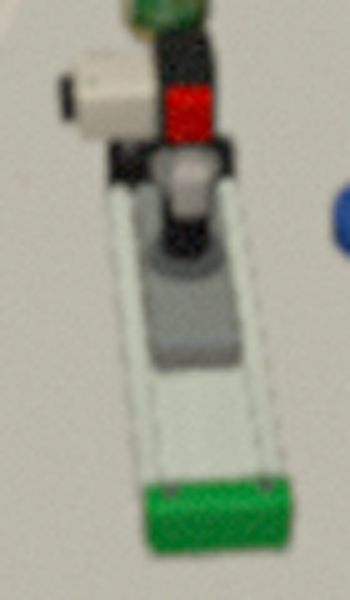

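The crops show the grip clearly: red button facing green, camera towards +x, and the stops' ends visible. Next I'll get the rail axis from the two stops and the grip position by casting rays onto planes.

```bash
cat >> h.py <<'E'
def ray(c,uv,z):
    K=np.array([[c['fx'],0,c['cx']],[0,c['fy'],c['cy']],[0,0,1.]])
    n=cv2.undistortPoints(np.array(uv,float).reshape(-1,1,2),K,np.array(c['dist_coeffs'],float)).reshape(-1,2)
    T=np.array(c['world_from_camera'],float)
    d=np.c_[n[:,0],-n[:,1],-np.ones(len(n))]@T[:3,:3].T
    return (T[:3,3]+d*((z-T[2,3])/d[:,2])[:,None])[:,:2]
E
python3 - <<'E'
from h import *
c=dict(np.load("top0.npz")); hsv=cv2.cvtColor(c['img'],cv2.COLOR_RGB2HSV).astype(int)
H,S,V=hsv[...,0],hsv[...,1],hsv[...,2]
v,u=np.mgrid[0:480,0:640]
def rect(m,z):
    q=ray(c,np.c_[u[m],v[m]],z)*1000
    r=cv2.minAreaRect(q.astype(np.float32)); print(m.sum(),'mean',q.mean(0).round(1),np.round(r[0],1),np.round(r[1],1),round(r[2],1)); return q.mean(0)
box=lambda a,b,cc,d:(v>=a)&(v<b)&(u>=cc)&(u<d)
g=rect(box(230,268,268,290)&(H>40)&(H<90)&(S>90),.034)
k=rect(box(205,240,366,386)&(V<80),.034)
d=g-k; print('dist',np.hypot(*d),'yaw',np.degrees(np.arctan2(-d[0],d[1])))
gr=rect(box(214,236,332,356)&(V<75),.160)
yaw=np.arctan2(-d[0],d[1]); ey=np.array([-np.sin(yaw),np.cos(yaw)]); ex=np.array([np.cos(yaw),np.sin(yaw)])
mid=(g+k)/2; print('mid',mid)
for n in("top","side"):
    c=dict(np.load(n+"0.npz")); P=cloud(c); V=c['img'].max(-1)
    m=(P[...,2]>.152)&(P[...,2]<.175)&(V<90)&(abs(P[...,0]-.575)<.04)&(abs(P[...,1]+.09)<.05)
    q=P[m]; r=(q[:,:2]*1000-mid); print(n,m.sum(),'local x',np.percentile(r@ex,[2,50,98]).round(1),'y',np.percentile(r@ey,[2,50,98]).round(1),'z',np.percentile(q[:,2],[5,50,95]))
for ang in [np.degrees(yaw)]: print(observe()['tool_rot'],'ey',ey)
E
```

```text
73 mean [528.8  79.2] [529.1  79.6] [57.4 13.3] 14.7
82 mean [ 597.  -186.5] [ 597.9 -187.1] [58.8 14.4] 14.1
dist 274.3254363115657 yaw 14.395022711447936
131 mean [571.6 -92. ] [571.5 -91.7] [24.7 36.1] 12.6
mid [562.90625321 -53.64517463]
top 156 local x [-10.4   1.3  13.4] y [-59.1 -40.7 -22.3] z [0.15358991 0.15843957 0.1633571 ]
side 132 local x [-7.3  5.2 17.8] y [-62.  -34.7 -17.1] z [0.15536684 0.16084622 0.16437996]
[-3.14023004e+00 -2.20708614e-04  3.77775902e-01] ey [-0.24860575  0.96860476]
```

Request:
arm_command(xyz=[[20, 20, 0], [25, 25, 0], [28, 30, 0], [28, 30, 0], [28, 30, 0], [28, 30, 0], [28, 30, 0], [28, 30, 0], [28, 30, 0], [28, 30, 0], [28, 30, 0], [28, 30, 0], [25, 25, 0], [20, 20, 0], [10, 10, 0], [0, 0, 0], [0, 0, 0]], spin=[0, -0.6, -0.6, -0.6, -0.6, -0.6, -0.6, -0.6, -0.6, -0.6, -0.6, -0.6, -0.6, 0, 0, 0, 0], jaw=1)

```text
time: 1.8
tool_pos: [0.5732, -0.0886, 0.4044]
tool_rot: [3.142, 0.001, 0.252]
contact_force: [0.2, -0.5, -0.6]
opening: 0.0918
grip_force: 0.0
```

Request:
arm_command(xyz=[[1, 1, -10], [0, 0, -20], [0, 0, -20], [0, 0, -20], [0, 0, -17], [0, 0, -12], [0, 0, -8], [0, 0, 0], [0, 0, 0]], spin=[0, 0, 0, 0, 0, 0, 0, 0, 0])

```text
time: 2.7
tool_pos: [0.5748, -0.0872, 0.2982]
tool_rot: [3.141, -0.001, 0.252]
contact_force: [-0.1, -0.2, -0.1]
opening: 0.0917
grip_force: 0.0
```

Run:
```python
from h import *
s=observe(); print(s['tool_pos'],s['contact_force'])
c=read_camera('side'); np.savez("side1.npz",**c)
cv2.imwrite("pics/side1.png",cv2.resize(c['img'][120:300,220:400,::-1],None,fx=3.3,fy=3.3,interpolation=cv2.INTER_CUBIC))
```

```text
[ 0.57477163 -0.08723954  0.29820119] [-0.05792902 -0.2121033  -0.0851034 ]
```

View pics/side1.png

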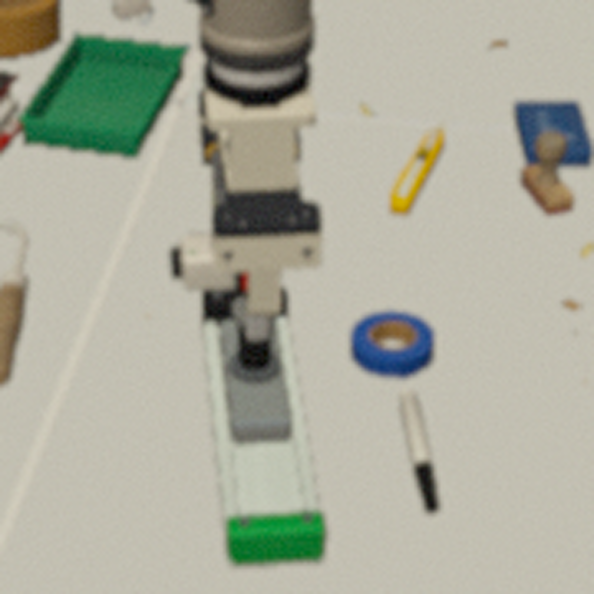

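The fingers straddle the grip but sit about 3 mm too far to −x, so I'll shift them slightly, narrow the jaw to about 64 mm so the button stays out, and push towards green.

Request:
arm_command(xyz=[[3, 1, -1], [0, 0, 0], [0, 0, 0], [0, 0, 0], [0, 0, 0], [-0.5, 1.9, 0], [-0.5, 1.9, 0], [-0.5, 1.9, 0], [-1, 3.9, 0], [-1.2, 4.8, 0], [-1.2, 4.8, 0], [-1.2, 4.8, 0]], spin=[0, 0, 0, 0, 0, 0, 0, 0, 0, 0, 0, 0], jaw=0.4, squeeze=20)

```text
time: 3.95
tool_pos: [0.5714, -0.0615, 0.2968]
tool_rot: [3.141, 0.0, 0.252]
contact_force: [-0.4, -1.7, 0.1]
opening: 0.0646
grip_force: 0.9
```

Request:
arm_command(xyz=[[-1.5, 5.8, 0], [-1.5, 5.8, 0], [-1.5, 5.8, 0], [-1.5, 5.8, 0], [-1.5, 5.8, 0], [-1.5, 5.8, 0], [-1.5, 5.8, 0], [-1.5, 5.8, 0], [-1.5, 5.8, 0], [-1.5, 5.8, 0], [-1, 3.9, 0], [0, 0, 0]], spin=[0, 0, 0, 0, 0, 0, 0, 0, 0, 0, 0, 0])

```text
time: 5.15
tool_pos: [0.5554, 0.0007, 0.2967]
tool_rot: [-3.141, 0.0, 0.253]
contact_force: [-0.7, -0.1, -0.1]
opening: 0.0641
grip_force: 0.0
```

Run:
```python
from h import *
s=observe(); print(s['tool_pos'],s['contact_force'])
c=read_camera('side'); np.savez("side2.npz",**c)
cv2.imwrite("pics/side2.png",cv2.resize(c['img'][120:300,220:400,::-1],None,fx=3.3,fy=3.3,interpolation=cv2.INTER_CUBIC))
```

```text
[0.5554163  0.00072762 0.29670152] [-0.7453418  -0.12952874 -0.05657619]
```

View pics/side2.png

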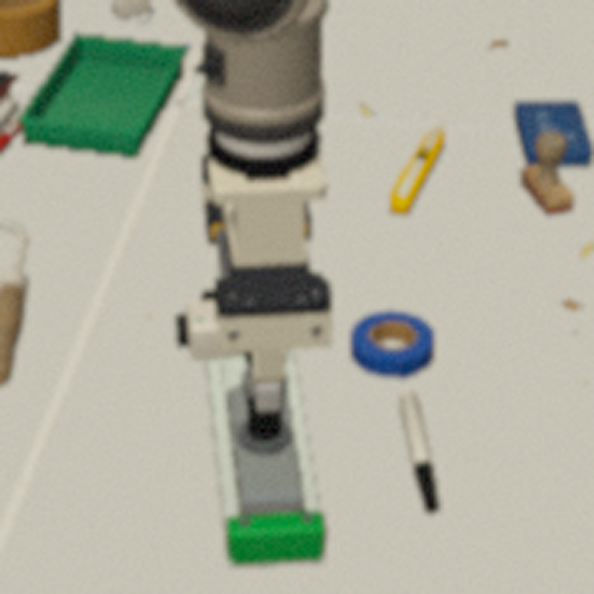

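The carriage has slid close to the green stop, with a few mm left or less. I'll creep on until the force rises.

Request:
arm_command(xyz=[[-0.5, 1.9, 0], [-0.5, 1.9, 0], [-0.5, 1.9, 0], [-0.5, 1.9, 0], [-0.5, 1.9, 0], [0, 0, 0]], spin=[0, 0, 0, 0, 0, 0])

```text
time: 5.8
tool_pos: [0.553, 0.0097, 0.2967]
tool_rot: [-3.141, -0.0, 0.252]
contact_force: [0.5, -0.7, -0.1]
opening: 0.0643
grip_force: 0.3
```

Request:
arm_command(xyz=[[-0.5, 1.9, 0], [-0.5, 1.9, 0], [-0.5, 1.9, 0], [0, 0, 0]], spin=[0, 0, 0, 0])

```text
time: 6.2
tool_pos: [0.5515, 0.0153, 0.2968]
tool_rot: [3.141, -0.0, 0.252]
contact_force: [2.0, -1.9, 0.1]
opening: 0.0645
grip_force: 1.0
```

Request:
arm_command(xyz=[[-0.5, 1.9, 0], [-0.5, 1.9, 0], [0, 0, 0]], spin=[0, 0, 0])

```text
time: 6.5
tool_pos: [0.551, 0.0174, 0.2969]
tool_rot: [3.137, -0.001, 0.252]
contact_force: [2.3, -10.9, -0.6]
opening: 0.0642
grip_force: 5.8
```

Run:
```python
from h import *
s=observe(); print(s['tool_pos'],s['contact_force'])
c=read_camera('top'); np.savez("top3.npz",**c)
a=c['img'][190:275,260:400,::-1]
cv2.imwrite("pics/top3.png",cv2.resize(a,None,fx=5,fy=5,interpolation=cv2.INTER_CUBIC))
d=read_camera('side')['img'][200:300,260:340,::-1]
cv2.imwrite("pics/side3.png",cv2.resize(d,None,fx=5,fy=5,interpolation=cv2.INTER_CUBIC))
```

```text
[0.55103267 0.01743807 0.29692475] [  2.28777408 -10.8623256   -0.5775367 ]
```

View pics/side3.png

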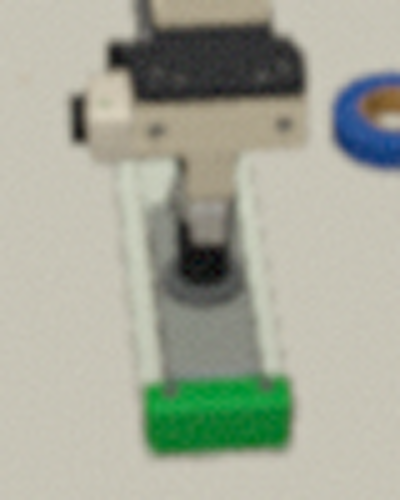

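The force rose to about 11 N, so the carriage is against the green stop, as the picture shows. I'll back off to centre the jaw, keeping a little push, and then squeeze.

Request:
arm_command(xyz=[[1.1, -4.3, 0], [1.2, -4.6, 0], [0, 0, 0], [0, 0, 0], [0, 0, 0], [0, 0, 0], [0, 0, 0], [0, 0, 0]], spin=[0, 0, 0, 0, 0, 0, 0, 0], jaw=-1, squeeze=30)

```text
time: 7.4
tool_pos: [0.5534, 0.0082, 0.297]
tool_rot: [3.137, -0.001, 0.252]
contact_force: [3.1, -12.4, -1.6]
opening: 0.0444
grip_force: 29.9
```

Request:
arm_command(xyz=[[0, 0, 2], [0, 0, 5], [0, 0, 8], [0, 0, 8], [0, 0, 8], [0, 0, 8], [0, 0, 8], [0, 0, 8], [0, 0, 8], [0, 0, 6], [0, 0, 4], [0, 0, 2], [0, 0, 0]], spin=[0, 0, 0, 0, 0, 0, 0, 0, 0, 0, 0, 0, 0])

```text
time: 8.7
tool_pos: [0.5532, 0.0088, 0.3715]
tool_rot: [3.138, 0.0, 0.252]
contact_force: [3.3, -10.1, -4.9]
opening: 0.0443
grip_force: 29.9
```

Request:
arm_command(xyz=[[0, 0, 2], [0, 0, 3], [0, 0, 3], [0, 0, 5], [0, 0, 8], [0, 0, 8], [0, 0, 8], [0, 0, 8], [0, 0, 8], [0, 0, 8], [0, 0, 6], [0, 0, 3], [0, 0, 0]], spin=[0, 0, 0, 0, 0, 0, 0, 0, 0, 0, 0, 0, 0])

```text
time: 10.0
tool_pos: [0.5532, 0.0088, 0.4406]
tool_rot: [3.139, 0.002, 0.251]
contact_force: [4.0, -9.3, -9.4]
opening: 0.0446
grip_force: 29.9
```

Request:
arm_command(xyz=[[0, 0, 2], [0, 0, 2], [0, 0, 1.5], [0, 0, 1], [0, 0, 0], [0, 0, 0]], spin=[0, 0, 0, 0, 0, 0])

```text
time: 10.6
tool_pos: [0.5533, 0.0088, 0.4466]
tool_rot: [3.139, 0.002, 0.251]
contact_force: [5.2, -9.3, -9.9]
opening: 0.0443
grip_force: 29.9
```

Request:
arm_command(xyz=[[0, 0, 1], [0, 0, 0.5], [0, 0, 0]], spin=[0, 0, 0])

```text
time: 10.9
tool_pos: [0.5533, 0.0088, 0.4473]
tool_rot: [3.14, 0.003, 0.251]
contact_force: [5.4, -9.3, -13.0]
opening: 0.0443
grip_force: 29.9
```

The pull has risen to 13 N after 150 mm of lift, so the mast is at its second, hard stop and still pressed to the green end.

```bash
python3 -c "
from cell import *
print(hand_in())"
```

```text
the job is handed in; nothing more can be done
None
```

I handed in the job at about 10.9 s with the carriage pressed against the green stop, both mast sections pulled out (150 mm of lift) and the grip held at 30 N; the hand-in returned no verdict.

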